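Draw the gaping pair of sample trays tight with its cam lock

ROBOT

A 6-joint arm with a two-finger parallel gripper is mounted at the origin on the work surface; the furniture and walls round the work are solid. World frame = base frame: x ahead of the robot, y to its left, z up, the work surface at z = 0. Lengths are in m, angles in rad, forces in N, time in s.
With the tool pointing down it reaches from about 0.35 to 0.8 m from the base axis. Payload 7.3 kg.
Tool frame: the origin (TCP) lies on the centre line of the jaws, within the pads' length; the fingertips stand 14 mm ahead of it and the grasp point (between the pads) lies 5 mm behind it; z points along the fingers, x is the direction in which the jaws open and shut, and the axes are right-handed (so a half turn about z gives the same grasp; the last joint's range is limited). The gripper opens to 85 mm and grips with 20 to 120 N. Pads are 22 mm wide; open, the fingers measure 114 mm over their backs; the gripper's body (76 mm by 85 mm) begins 54 mm behind the grasp point. The pads swing forward as they close: fully open they stand 13 mm farther back than shut.
Start: joints at [-1.309, 0.342, 1.524, -0, 1.275, -0.146], TCP at [0.208, -0.482, 0.245] pointing down, gripper open.
Joint ranges: [-2.53, 2.53], [-0.77, 2.02], [0.04, 2.7], [-1, 4.14], [0.28, 2.66], [-3.11, 3.11]. Speed limits (rad/s): [2.57, 2.57, 3.14, 3.14, 3.14, 3.14].

INTERFACE

Orientations are given as a rotation vector (axis times angle).
In Python, from bench import readout, eyes, job_done gives the robot as it stands.
- The arm moves only by the tool carry_out, never from a script. Its argument "deltas" is a list of rows, each a list of 6 numbers: the shift along the world's x, y, z each as a share of 10 cm, from -1 to 1, then the turn, a rotation vector about the world's x, y, z each as a share of 4 degrees, from -1 to 1. In form: [[tx, ty, tz, ax, ay, az], ...]. A call has 1 to 8 rows; each row shifts and turns the commanded pose from where the row before left it; what a row does not reach is not made up. A row lasts 1/8 s, in which the tool goes at most 62.5 mm and 10.7 degrees, less where a joint would pass 70% of its speed; a pose out of reach is approached as far as the arm can. A call with a number of a shift or a turn outside -1 to 1 is refused whole. A call with a gripper value outside its range is refused whole. "grip" is the closure, from -1 (fully open) to 1 (shut), set as the call begins (left out, the last holds). The fingers move at their own pace and stop on an object; "force" is the grip in N (left out, the last holds). Time passes only in rows, so rows that do not move let the fingers close. It gives the time, the measured TCP pose, the force and the opening at its end, in the units of the state.
- readout.state(): the state, without advancing time (a new reading comes with each control period).
- eyes.read_camera(name): name is "scene" or "side" or "wrist"; returns a dict with "frame" (420x560x3 uint8, red, green, blue), "depth" (420x560 float32, m along the optical axis (not along the pixel's ray), 0 where there is no reading), "fovy" (degrees; the focal length in pixels is half the picture's height over the tangent of half this angle, whatever the lens; pixels are square), "cx", "cy" (the principal point, pixels), "R" (3x3) and "t" (3): a world point X has camera coordinates R X + t. Camera axes: x right, y down, z forward; pixel columns grow to the right and rows downward; lengths in m; the calibration is good to about 2 mm. A picture is of the moment at which its call begins.
- job_done(): hands the job in, once; it reports no verdict.
The state is a dict: "time": time; "joint_pos": joint angles; "dq": joint speeds; "joint_efforts": joint torques, N m; "ee_pos": TCP position; "ee_rot": TCP orientation; "wrist_force": force on the tool from outside, world axes, zero at the start; "wrist_torque": the same for the moment, N m; "grip_width": finger opening in m.
Only numpy, scipy, OpenCV 4.12 (cv2) and the standard library are available. Lean on these libraries where they do the work, as an engineer would, in place of code of your own. Each camera call takes 0.05 s, during which the arm holds its last target.

TASK

Two pairs of small black sample trays stand on pale wooden boards, each pair joined by a cam lock with a steel wing handle. In one pair the trays still stand apart; turn its wing a quarter turn clockwise (seen from above) to its stop, so that the two trays are drawn tight together, and let go. The other pair is already locked: leave its lock shut.

Things in the scene. Friction and masses are not known exactly. Their poses are not given: they have to be found in the camera images.
- slack_wing (a point): Centre of the open lock's steel wing, on its vertical turning axis: a bar 70 mm long (point x), 12 wide (y), 22 high; top 70 mm, underside 48 mm above the table, all else near it below 45 mm. It stands on the far tray of the gaping pair, 32 mm from the board's middle; board 250x120x8, trays 100x105x26 mm. Open, the wing lies along the row of trays; shut, along the seam.
- slack_lock (a joint): Turn of that wing in rad: it starts between 0 and 0.25 (open) and is at its stop, shut, at 1.57. It grows as the wing turns clockwise seen from above. It takes about 0.2 N m (grip it firmly, 40 N or so, or push an end of it sideways) and stays where it is left.
- slack_tray (a joint): How far the lock has drawn the near tray of the gaping pair towards the far one, in m: 0 is a 12 mm gap, 0.012 is shut with the trays touching. It grows evenly with the turn of the wing; the friction of the lock holds it, so that pushing the tray itself takes over 20 N.
- shut_lock (a joint): Turn in rad of the wing of the other pair, of the same build, at least 0.2 m away to the left or right: it is shut already (about 1.57) and must stay so.

How it is judged:
At the end, for the whole second after the job is handed in: The wing of the gaping pair is turned to within 12 degrees of its stop (over 1.36 of 1.57 rad) and at rest, its trays are drawn together to a gap under 1.7 mm, and the other lock is still shut (over 1.3 rad) (value of joint slack_lock above 1.36 rad and value of joint slack_tray above 0.0103 m and velocity of joint slack_lock below 0.05 rad/s and value of joint shut_lock above 1.3 rad); the robot touches nothing.
It fails at once if the lock of the other pair, which was shut, is turned open (value of joint shut_lock below 1.3 rad).
It also fails if it takes over 32 s, if anything falls off the work surface, if the arm or the gripper's body presses on something with over 40 N, if the wrist force passes 120 N, or if a joint passes its speed limit or range.

## Working session

There is one attempt and no reset: what is moved stays moved. The work goes in short steps, Python scripts to look and compute and a tool call to move; the robot and the scene stay as the last step left them, time stands still between calls to the robot, and variables do not carry over. Pictures are saved under pics/ and viewed, and the job is handed in when it is done.

Besides the shell and the picture viewer there is one more tool, called after "Request:" as a command line: name --pt "numbers of a row" for each row, then --argument value for the rest. carry_out: Moves the arm, as the interface text tells. Its arguments: {"type":"object","properties":{"deltas":{"type":"array"},"grip":{"type":"number"},"force":{"type":"number"}},"required":["deltas"]}

```bash
mkdir -p pics; python3 - <<'E'
from bench import readout, eyes
import cv2,numpy as np
print(readout.state())
for n in ["scene","side","wrist"]:
    c=eyes.read_camera(n); cv2.imwrite(f"pics/{n}0.png",c["frame"][:,:,::-1]); np.savez(f"/tmp/{n}0.npz",**c)
    print(n,c["fovy"],c["cx"],c["cy"],np.round(c["R"],3).tolist(),c["t"],(c["depth"]>0).mean())
E
```

```text
{'time': 0.0, 'joint_pos': array([-1.30897649e+00,  3.42740402e-01,  1.52502765e+00,  2.43532552e-05,
        1.27539352e+00, -1.45996377e-01]), 'dq': array([ 1.17258367e-03, -4.82231302e-04,  5.88234117e-05, -2.66714697e-04,
        1.00089145e-03, -5.03861746e-04]), 'joint_efforts': array([-4.60248775e-04, -4.33686054e+01, -2.46017683e+01, -2.46052787e-04,
        7.86005898e-03, -1.65102978e-05]), 'ee_pos': array([ 0.2081469 , -0.48155991,  0.24461305]), 'ee_rot': array([-2.62436366e+00,  1.72500809e+00,  1.81563332e-03]), 'wrist_force': array([-0.47706724, -0.07795442,  0.31581828]), 'wrist_torque': array([-0.04161376,  0.01646689,  0.02090073]), 'grip_width': 0.08554394797599985}
scene 54.33794383528428 279.02388608003827 204.11683954338653 [[-0.905, -0.425, -0.002], [-0.204, 0.439, -0.875], [0.373, -0.792, -0.484]] [0.42777229 0.16337255 0.69539812] 0.9961394557823129
side 54.09920748832073 281.3047414572048 211.8599268024726 [[-0.981, -0.193, 0.005], [-0.136, 0.669, -0.731], [0.138, -0.717, -0.683]] [0.44360662 0.12702175 0.84659389] 0.9960204081632653
wrist 61.642155259150876 282.12139648948477 206.81575667938185 [[0.397, -0.918, -0.002], [-0.878, -0.381, 0.288], [-0.266, -0.113, -0.957]] [-0.52401769 -0.03786536  0.38023192] 0.9957738095238096
```

View pics/scene0.png

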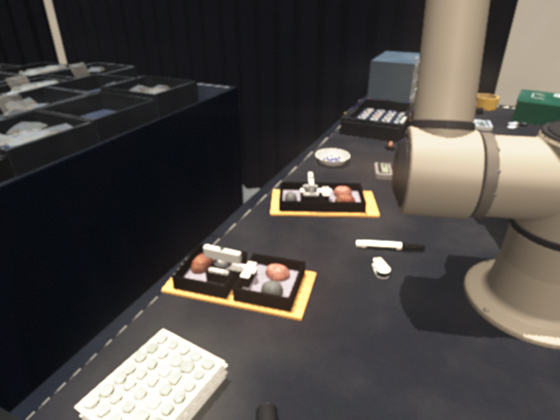

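View pics/side0.png

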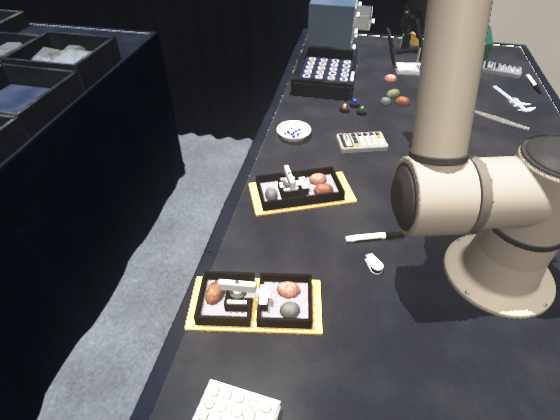

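View pics/wrist0.png

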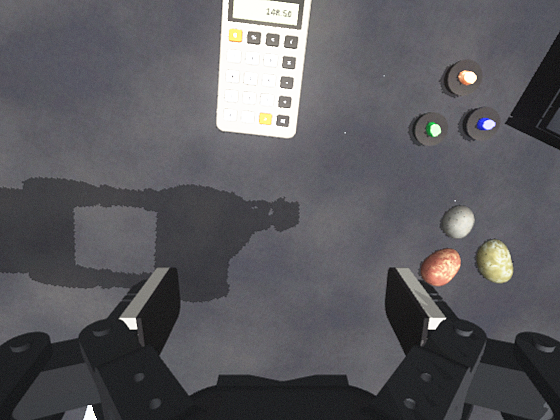

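The gaping pair is the one nearer the cameras: its wing is at scene (225,255) and side (238,286), lying along the row. The other pair's wing is at side (290,177). I'll measure with depth at wing-top height.

```bash
cat > h.py <<'E'
import numpy as np,cv2
def cloud(c):
    d=c["depth"].astype(float);H,W=d.shape;f=H/2/np.tan(np.radians(float(c["fovy"]))/2)
    u,v=np.meshgrid(np.arange(W),np.arange(H))
    P=np.stack([(u-c["cx"])/f*d,(v-c["cy"])/f*d,d],-1)
    X=(P-c["t"])@c["R"]; X[d==0]=np.nan
    return X
E
python3 - <<'E'
from h import *
for n in ["scene","side"]:
    c=dict(np.load(f"/tmp/{n}0.npz"));X=cloud(c)
    hsv=cv2.cvtColor(c["frame"],cv2.COLOR_RGB2HSV)
    # orange board
    m=((hsv[...,0]>8)&(hsv[...,0]<28)&(hsv[...,1]>150)&(hsv[...,2]>120)&(X[...,2]<.03)&(X[...,2]>-.01)).astype(np.uint8)
    k,l,s,ce=cv2.connectedComponentsWithStats(m)
    for i in range(1,k):
        if s[i,4]>100:
            p=X[l==i];r=cv2.minAreaRect(p[:,:2].astype(np.float32)*1000);print(n,"board",s[i],np.round(r[0],1),np.round(r[1],1),r[2],np.nanmedian(p[:,2]))
    w=((X[...,2]>.05)&(X[...,2]<.085)&(hsv[...,1]<90)&(hsv[...,2]>70)&(X[...,0]>.2)&(X[...,0]<.8)).astype(np.uint8)
    k,l,s,ce=cv2.connectedComponentsWithStats(w)
    for i in range(1,k):
        if s[i,4]>25:
            p=X[l==i];q=p[p[:,2]>.062]
            if len(q)<5: continue
            r=cv2.minAreaRect(q[:,:2].astype(np.float32)*1000);print(n,"wing",s[i],len(q),np.round(r[0],1),np.round(r[1],1),r[2],np.percentile(p[:,2],[5,50,98]))
E
```

```text
scene wing [367  90  49  35 541] 288 [ 368.5 -911.6] [204.2 379.4] 30.936521530151367 [0.05339938 0.06242753 0.083897  ]
scene wing [308 173   7  20 117] 82 [ 462.3 -154.7] [12.1 68.9] 23.933063507080078 [0.05147789 0.06785957 0.07103077]
scene wing [204 245  38  20 479] 268 [497.6 177.4] [68.6 13.6] 5.212087154388428 [0.05127248 0.06370578 0.07074651]
side wing [355  23  15   7  53] 53 [  347.3 -1181.7] [57.3 84. ] 2.063135862350464 [0.07324621 0.07884877 0.08473122]
side wing [298  35  61  50 731] 490 [ 439.9 -853.5] [194.9 375.4] 3.5597341060638428 [0.05315135 0.06323523 0.08326335]
side wing [300  45   9  11  34] 28 [ 547.  -913.8] [99.7 20.2] 89.51139831542969 [0.06050328 0.06261685 0.06530956]
side wing [291  59   9  20  53] 26 [ 551.5 -747.5] [ 18.8 160.7] 6.43149995803833 [0.05970533 0.06179762 0.06511319]
side wing [284 165  11  24 158] 112 [ 463.8 -156.1] [12.5 69.3] 23.727685928344727 [0.05297883 0.06886887 0.07277734]
side wing [218 278  39  15 433] 287 [499.8 176.9] [69.3 13.1] 4.036233901977539 [0.05221324 0.06727188 0.07219668]
```

```bash
python3 - <<'E'
from h import *
for n in ["scene","side"]:
    c=dict(np.load(f"/tmp/{n}0.npz"));X=cloud(c)
    hsv=cv2.cvtColor(c["frame"],cv2.COLOR_RGB2HSV)
    m=((hsv[...,0]>5)&(hsv[...,0]<35)&(hsv[...,1]>110)&(hsv[...,2]>110)&(X[...,2]<.016)&(X[...,2]>0)&(abs(X[...,0]-.46)<.2)&(abs(X[...,1])<.35)).astype(np.uint8)
    for nm,sel in(("gap",X[...,1]>.02),("shut",X[...,1]<0.0)):
        p=X[(m>0)&sel];p=p[np.isfinite(p).all(1)]
        if len(p)<20: print(n,nm,len(p));continue
        r=cv2.minAreaRect(p[:,:2].astype(np.float32)*1000);print(n,nm,len(p),np.round(r[0],1),np.round(r[1],1),r[2],np.nanmedian(p[:,2]))
    # dark trays rim height
    for nm,ctr in(("gap",(.47,.18)),("shut",(.45,-.15))):
        s=(X[...,2]>.028)&(X[...,2]<.040)&(hsv[...,2]<60)&(np.hypot(X[...,0]-ctr[0],X[...,1]-ctr[1])<.15)
        p=X[s];r=cv2.minAreaRect(p[:,:2].astype(np.float32)*1000);print(n,nm,"trays",len(p),np.round(r[0],1),np.round(r[1],1),r[2])
E
```

```text
scene gap 1031 [471.9 166.8] [258.2 133.6] 9.348106384277344 0.006850630315266362
scene shut 612 [ 437.6 -177.1] [258.4 143.4] 23.029647827148438 0.006501085433402965
scene gap trays 1091 [466.9 172.4] [211.5 106.4] 8.781599998474121
scene shut trays 478 [ 440.6 -166.5] [196.7 110. ] 22.57796287536621
side gap 491 [465.7 180.4] [248. 107.] 10.634002685546875 0.007480535557997771
side shut 266 [ 431.2 -117.6] [105.  261.5] 88.11871337890625 0.006193129873596329
side gap trays 192 [469.4 173.8] [203.1 103. ] 8.786179542541504
side shut trays 388 [ 441.7 -164.7] [196.1 106.3] 23.250112533569336
```

The row of the gaping pair lies at yaw about 9° and the wing at about 4.6°, centred at (0.499, 0.177). The jaws need yaw about 94.6°, which is +161° from now.

Request:
carry_out --pt "0.18 0.41 0 0 0 1" --pt "0.18 0.41 0 0 0 1" --pt "0.18 0.41 0 0 0 1" --pt "0.18 0.41 0 0 0 1" --pt "0.18 0.41 0 0 0 1" --pt "0.18 0.41 0 0 0 1" --pt "0.18 0.41 0 0 0 1" --pt "0.18 0.41 0 0 0 1" --grip -1

```text
time: 1.15
ee_pos: [0.3525, -0.1525, 0.2453]
ee_rot: [3.0, -0.932, 0.0]
wrist_force: [0.3, -0.0, -0.3]
grip_width: 0.0854
```

Request:
carry_out --pt "0.18 0.41 0 0 0 1" --pt "0.18 0.41 0 0 0 1" --pt "0.18 0.41 0 0 0 1" --pt "0.18 0.41 0 0 0 1" --pt "0.18 0.41 0 0 0 1" --pt "0.18 0.41 0 0 0 1" --pt "0.18 0.41 0 0 0 1" --pt "0.18 0.41 0 0 0 1"

```text
time: 2.15
ee_pos: [0.4965, 0.1755, 0.2451]
ee_rot: [3.141, -0.068, -0.0]
wrist_force: [0.4, -0.3, -1.0]
grip_width: 0.0852
```

Request:
carry_out --pt "0 0 0 0 0 1" --pt "0 0 0 0 0 1" --pt "0 0 0 0 0 1" --pt "0 0 0 0 0 1" --pt "0 0 0 0 0 1" --pt "0 0 0 0 0 1" --pt "0 0 0 0 0 1" --pt "0 0 0 0 0 1"

```text
time: 3.15
ee_pos: [0.496, 0.174, 0.245]
ee_rot: [-3.038, -0.8, 0.001]
wrist_force: [-1.2, -0.6, -0.4]
grip_width: 0.0849
```

Request:
carry_out --pt "0 0 0 0 0 1" --pt "0 0 0 0 0 1" --pt "0 0 0 0 0 1" --pt "0 0 0 0 0 1" --pt "0 0 0 0 0 1" --pt "0 0 0 0 0 1" --pt "0 0 0 0 0 1" --pt "0 0 0 0 0 1"

```text
time: 4.15
ee_pos: [0.496, 0.174, 0.245]
ee_rot: [-2.7, -1.606, 0.001]
wrist_force: [-0.1, 0.4, 0.2]
grip_width: 0.0852
```

Request:
carry_out --pt "0 0 0 0 0 1" --pt "0 0 0 0 0 1" --pt "0 0 0 0 0 1" --pt "0 0 0 0 0 1" --pt "0 0 0 0 0 1" --pt "0 0 0 0 0 1" --pt "0 0 0 0 0 1" --pt "0 0 0 0 0 1"

```text
time: 5.15
ee_pos: [0.4961, 0.174, 0.245]
ee_rot: [-2.152, -2.288, 0.001]
wrist_force: [-0.9, -0.3, -0.2]
grip_width: 0.0855
```

```bash
cat >> h.py <<'E'
from scipy.spatial.transform import Rotation as Ro
def tool(s):
    M=Ro.from_rotvec(s["ee_rot"]).as_matrix()
    return np.round(s["ee_pos"],4),"yaw",round(float(np.degrees(np.arctan2(M[1,0],M[0,0]))),2),"z",np.round(M[:,2],4)
E
python3 - <<'E'
from h import *
from bench import readout,eyes
c=eyes.read_camera("wrist");cv2.imwrite("pics/w1.png",c["frame"][:,:,::-1])
s=readout.state();print(tool(s),s["time"],s["joint_pos"],s["wrist_force"])
X=cloud(c);hsv=cv2.cvtColor(c["frame"],cv2.COLOR_RGB2HSV)
q=X[(X[...,2]>.060)&(X[...,2]<.08)&(np.hypot(X[...,0]-.499,X[...,1]-.177)<.06)]
q=q[q[:,2]>.064]
r=cv2.minAreaRect(q[:,:2].astype(np.float32)*1000);print(len(q),r,np.median(q[:,2]))
E
```

```text
(array([0.4961, 0.174 , 0.245 ]), 'yaw', 93.65, 'z', array([-7.e-04, -0.e+00, -1.e+00])) 5.2 [ 1.91464011e-01  3.43868370e-01  1.52213275e+00  9.58692029e-05
  1.27624912e+00 -1.44308118e+00] [0.25735961 0.05077312 0.0668032 ]
1012 ((498.91290283203125, 177.54627990722656), (69.45362854003906, 11.978464126586914), 5.355929374694824) 0.07036186677156211
```

View pics/w1.png

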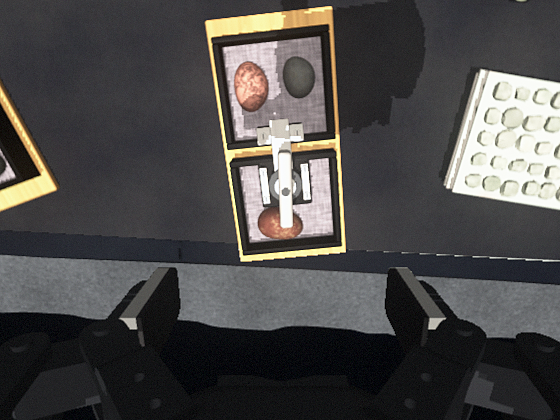

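Request:
carry_out --pt "0.028 0.035 -0.3 0 0 0.35" --pt "0 0 -0.4 0 0 0" --pt "0 0 -0.4 0 0 0" --pt "0 0 -0.3 0 0 0" --pt "0 0 0 0 0 0"

```text
time: 5.82
ee_pos: [0.4975, 0.1772, 0.1033]
ee_rot: [-2.126, -2.309, 0.007]
wrist_force: [-0.4, -0.4, 0.9]
grip_width: 0.0854
```

```bash
python3 - <<'E'
from h import *
from bench import readout,eyes
c=eyes.read_camera("wrist");cv2.imwrite("pics/w2.png",c["frame"][:,:,::-1])
s=readout.state();print(tool(s),s["time"],s["wrist_force"])
E
```

```text
(array([0.4987, 0.1775, 0.105 ]), 'yaw', 94.73, 'z', array([-1.9e-03, -3.0e-04, -1.0e+00])) 5.875 [0.14749423 0.35202381 0.78008724]
```

View pics/w2.png

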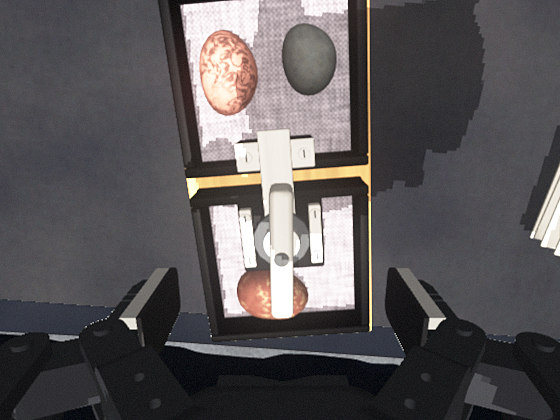

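In the first picture the wing is at (285,190), pointing down the image. In the second its bar runs along column 282, midway between the open fingers. I'll go down to 0.065 and grip.

Request:
carry_out --pt "0 0 -0.2 0 0 0" --pt "0 0 -0.2 0 0 0" --pt "0 0 0 0 0 0"

```text
time: 6.25
ee_pos: [0.4992, 0.1776, 0.0658]
ee_rot: [-2.127, -2.311, 0.0]
wrist_force: [0.5, 0.2, 0.8]
grip_width: 0.0854
```

Request:
carry_out --pt "0 0 0 0 0 0" --pt "0 0 0 0 0 0" --pt "0 0 0 0 0 0" --pt "0 0 0 0 0 0" --pt "0 0 0 0 0 0" --pt "0 0 0 0 0 0" --grip 1 --force 60

```text
time: 7.0
ee_pos: [0.4993, 0.1769, 0.0659]
ee_rot: [2.126, 2.312, -0.0]
wrist_force: [-2.2, -5.1, 6.4]
grip_width: 0.0104
```

```bash
python3 - <<'E'
from h import *
from bench import readout,eyes
s=readout.state();print(tool(s),s["time"],s["wrist_force"],s["wrist_torque"],s["grip_width"])
c=eyes.read_camera("side");cv2.imwrite("pics/s3.png",cv2.resize(c["frame"][220:380,130:390,::-1],None,fx=3,fy=3))
E
```

```text
(array([0.4993, 0.1769, 0.0659]), 'yaw', 94.79, 'z', array([ 5.e-04, -8.e-04, -1.e+00])) 7.0 [-2.23094309 -5.06817495  6.43016871] [-0.62133295  0.23329714  0.1815609 ] 0.01040409851671131
```

View pics/s3.png

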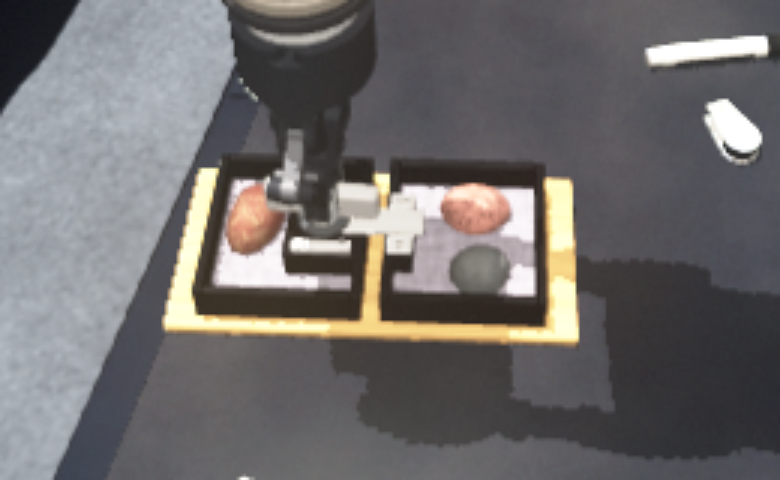

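The fingers hold the wing at about (325,200) in the crop, with an opening of about 10–12 mm. Turning clockwise.

Request:
carry_out --pt "0 0 0 0 0 -1" --pt "0 0 0 0 0 -1" --pt "0 0 0 0 0 -1" --pt "0 0 0 0 0 -1" --pt "0 0 0 0 0 -1" --pt "0 0 0 0 0 -1"

```text
time: 7.8
ee_pos: [0.4993, 0.1771, 0.0658]
ee_rot: [2.562, 1.816, 0.0]
wrist_force: [-1.0, -2.8, 5.2]
grip_width: 0.0105
```

```bash
python3 - <<'E'
from h import *
from bench import readout,eyes
s=readout.state();print(tool(s),s["time"],s["wrist_force"],s["wrist_torque"],s["grip_width"])
c=eyes.read_camera("side");cv2.imwrite("pics/s4.png",cv2.resize(c["frame"][220:380,130:390,::-1],None,fx=3,fy=3))
E
```

```text
(array([0.4993, 0.1771, 0.0658]), 'yaw', 70.66, 'z', array([ 6.e-04, -7.e-04, -1.e+00])) 7.8 [-0.99359239 -2.80927425  5.15506601] [-0.57166148  0.17056409  0.18816303] 0.010470061480879285
```

View pics/s4.png

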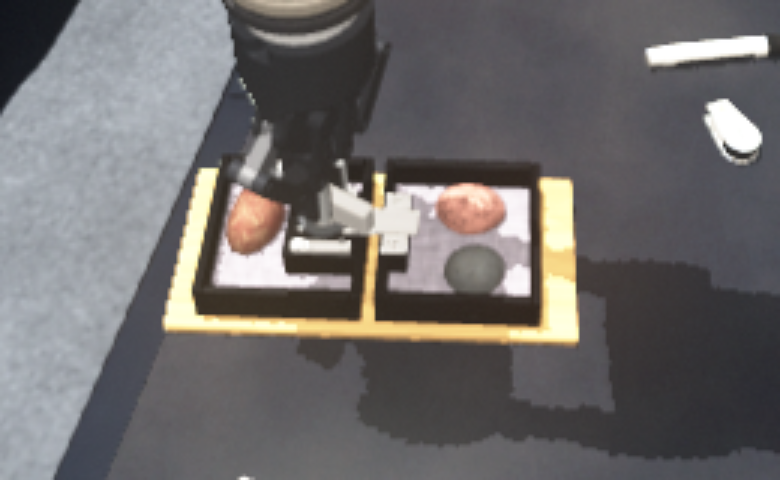

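The wing has turned about 24°, and the gap at column 372 is narrowing, so it is working. The jaws are at yaw 70.7°, and the stop is expected near 9°.

Request:
carry_out --pt "0 0 0 0 0 -1" --pt "0 0 0 0 0 -1" --pt "0 0 0 0 0 -1" --pt "0 0 0 0 0 -1" --pt "0 0 0 0 0 -1" --pt "0 0 0 0 0 -1" --pt "0 0 0 0 0 -1" --pt "0 0 0 0 0 -1"

```text
time: 8.85
ee_pos: [0.4994, 0.1772, 0.0659]
ee_rot: [2.964, 1.04, 0.001]
wrist_force: [-1.1, -3.1, 5.2]
grip_width: 0.0106
```

Request:
carry_out --pt "0 0 0 0 0 -1" --pt "0 0 0 0 0 -1" --pt "0 0 0 0 0 -1" --pt "0 0 0 0 0 -1" --pt "0 0 0 0 0 -1" --pt "0 0 0 0 0 -1" --pt "0 0 0 0 0 -1"

```text
time: 9.72
ee_pos: [0.4995, 0.1772, 0.0659]
ee_rot: [3.127, 0.292, 0.002]
wrist_force: [0.3, -1.7, 4.2]
grip_width: 0.0106
```

```bash
python3 - <<'E'
from h import *
from bench import readout,eyes
s=readout.state();print(tool(s),s["time"],s["wrist_force"],s["wrist_torque"],s["grip_width"])
c=eyes.read_camera("side");cv2.imwrite("pics/s5.png",cv2.resize(c["frame"][220:380,130:390,::-1],None,fx=3,fy=3))
E
```

```text
(array([0.4995, 0.1772, 0.0659]), 'yaw', 10.66, 'z', array([ 1.4e-03, -5.0e-04, -1.0e+00])) 9.725 [ 0.34432194 -1.71277912  4.19476604] [-0.45834268 -0.05787051  0.14805928] 0.010608571889440508
```

View pics/s5.png

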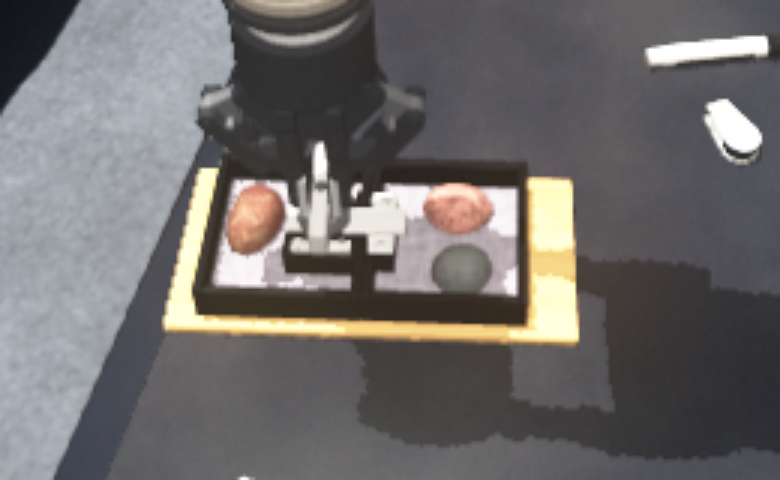

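The trays are nearly touching at (360,290). I'll turn a few more degrees, watching the torque for the stop.

Request:
carry_out --pt "0 0 0 0 0 -0.5" --pt "0 0 0 0 0 -0.5" --pt "0 0 0 0 0 0"

```text
time: 10.15
ee_pos: [0.4995, 0.1772, 0.0659]
ee_rot: [3.135, 0.19, 0.002]
wrist_force: [-0.9, -3.4, 4.6]
grip_width: 0.0104
```

```bash
python3 - <<'E'
from h import *
from bench import readout,eyes
s=readout.state();print(tool(s),s["time"],s["wrist_force"],s["wrist_torque"],s["grip_width"])
E
```

```text
(array([0.4995, 0.1772, 0.0659]), 'yaw', 6.94, 'z', array([ 0.0015, -0.001 , -1.    ])) 10.15 [-0.87328406 -3.44534789  4.62940691] [-0.61447348 -0.02135641  0.96249041] 0.010365198838070253
```

The torque jumped from 0.15 to 0.96 N m, so the wing is at the stop. Releasing and lifting.

Request:
carry_out --pt "0 0 0 0 0 0" --pt "0 0 0 0 0 0" --pt "0 0 0 0 0 0" --pt "0 0 0 0 0 0" --pt "0 0 0 0 0 0" --pt "0 0 0 0 0 0" --grip -1

```text
time: 10.9
ee_pos: [0.499, 0.1776, 0.0653]
ee_rot: [-3.136, -0.185, -0.0]
wrist_force: [0.4, -0.3, 0.0]
grip_width: 0.0851
```

Request:
carry_out --pt "0 0 0.3 0 0 0" --pt "0 0 0.4 0 0 0" --pt "0 0 0.4 0 0 0" --pt "0 0 0.4 0 0 0" --pt "0 0 0.3 0 0 0" --pt "0 0 0 0 0 0" --pt "0 0 0 0 0 0"

```text
time: 11.78
ee_pos: [0.4985, 0.1774, 0.2444]
ee_rot: [3.136, 0.185, -0.002]
wrist_force: [0.0, 0.5, -0.0]
grip_width: 0.0853
```

```bash
python3 - <<'E'
from h import *
from bench import readout,eyes
s=readout.state();print(tool(s),s["time"],s["wrist_force"],s["grip_width"])
c=eyes.read_camera("side");cv2.imwrite("pics/s6.png",cv2.resize(c["frame"][140:380,130:390,::-1],None,fx=2.5,fy=2.5))
for n in ("wrist","side","scene"):
    c=eyes.read_camera(n);X=cloud(c)
    if n=="wrist": cv2.imwrite("pics/w6.png",c["frame"][:,:,::-1])
    hsv=cv2.cvtColor(c["frame"],cv2.COLOR_RGB2HSV)
    for nm,ctr in(("gap",(.499,.177)),("shut",(.463,-.155))):
        q=X[(X[...,2]>.062)&(X[...,2]<.08)&(np.hypot(X[...,0]-ctr[0],X[...,1]-ctr[1])<.05)]
        if len(q)>10:
            r=cv2.minAreaRect(q[:,:2].astype(np.float32)*1000);print(n,nm,len(q),np.round(r[0],1),np.round(r[1],1),r[2])
E
```

```text
(array([0.4985, 0.1774, 0.2444]), 'yaw', 6.76, 'z', array([-1.4e-03, -3.0e-04, -1.0e+00])) 11.775 [ 0.02571152  0.47551873 -0.03178985] 0.08527962472855936
wrist gap 1026 [499.9 177.9] [12.  69.5] 9.19063663482666
side gap 230 [499.8 176. ] [12.3 71.5] 9.168659210205078
side shut 110 [ 464.4 -156.8] [12.4 67.7] 23.81605339050293
scene gap 223 [498.  176.9] [12.4 70. ] 9.711503028869629
scene shut 80 [ 462.6 -155.1] [11.9 68.6] 23.81590461730957
```

View pics/s6.png

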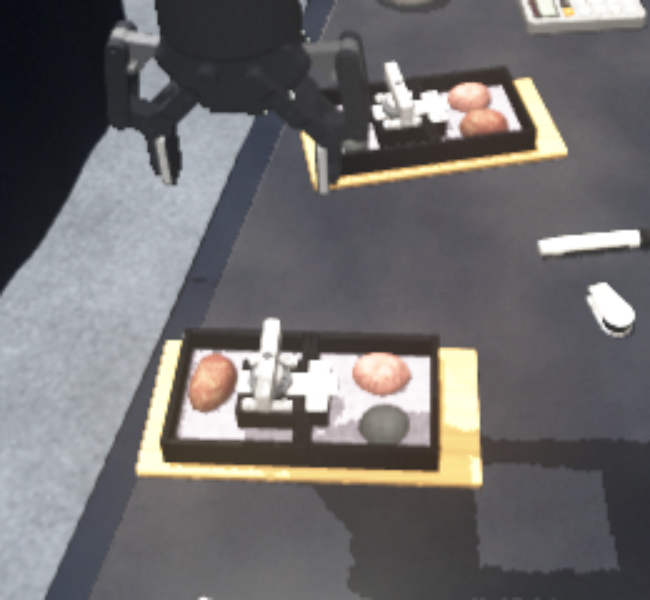

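View pics/w6.png

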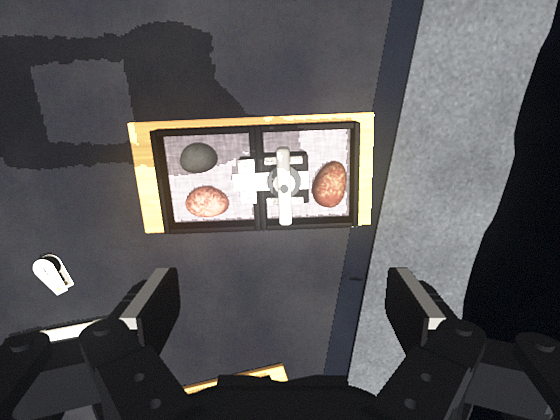

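The wing at wrist (285,187) lies along the seam, and the trays touch at column 257. The other wing is unchanged at 23.8°, and the gripper is clear. Handing in.

```bash
python3 -c "
from bench import job_done
print(job_done())"
```

```text
the job is handed in; nothing more can be done
None
```

I gripped the open wing at 60 N and turned it about 86° clockwise to its stop. Then I let go, lifted clear and handed the job in at about 12 s of the 32 s allowed.

- **Wing at its stop:** the wrist torque jumped from 0.15 to 0.96 N m at the end of the turn. After release, the wing lies across the row to within about 1° (9.2–9.7° in the three views, against a row direction of about 9°).
- **Trays together:** they look closed up in both the side and wrist pictures. I didn't measure the remaining gap as a number.
- **Other lock:** its wing has not moved (23.8°, against 23.7–23.9° before).
- **Gripper:** it is open, about 0.18 m above its grip height, and the wrist force reads about 0 N.

None of the checks failed. The only disagreement was 1–2 mm between cameras on the wing's position.

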